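Hang a stained slide rack to drain and cover its dish

ROBOT

A 6-joint arm with a two-finger parallel gripper is mounted at the origin on the work surface. World frame = base frame: x ahead of the robot, y to its left, z up, the work surface at z = 0. Lengths are in m, angles in rad, forces in N, time in s.
With the tool pointing down it reaches from about 0.3 to 0.825 m from the base axis. Payload 5.4 kg.
Tool frame: the origin (TCP) lies at the very end of the fingers, on their centre line; the grasp point (between the pads) lies 19 mm behind it; z points along the fingers, y is the line along which they close (so a half turn about z gives the same grasp; the last joint's range is limited). The gripper opens to 92 mm and grips with 3 to 60 N. Pads are 20 mm wide; open, the fingers measure 128 mm over their backs; the gripper's body (75 mm by 189 mm) begins 69 mm behind the grasp point.
Start: joints at [0.93, 0.158, 1.597, -0, 1.386, -0.21], TCP at [0.24, 0.522, 0.215] pointing down, gripper open.
Joint ranges: [-2.91, 2.91], [-0.94, 2.29], [0.18, 2.7], [-1.29, 4.43], [0.17, 2.64], [-3, 3]. Speed limits (rad/s): [2.57, 2.57, 3.14, 3.14, 3.14, 3.14].

INTERFACE

Orientations are given as a 3x3 rotation matrix whose columns are the frame's x, y, z axes.
In Python, from station import * gives the robot as it stands.
- The arm moves only by the shell command python3 -m creep 'ROWS' [OPENING]. ROWS is JSON, a list that holds one entry, the list of rows, each a list of 4 numbers: the shift along the tool's x, y, z in mm, then the turn about the tool's z in rad. In form: [[[x, y, z, spin], ...]]. A call has 1 to 5 rows; each row is the pose to reach, as a shift and turn from the pose commanded when the call began, along the tool's axes at that moment; what a row does not reach only later rows make up. A row lasts 1/8 s, in which the tool goes at most 62.5 mm and 10.7 degrees, less where a joint would pass 70% of its speed; a pose out of reach is approached as far as the arm can. A call with a gripper value outside its range is refused whole. OPENING is the closure, from 0 (fully open) to 1 (shut), set as the call begins (- or left out, the last holds). The fingers move at their own pace and stop on an object; the grip force is fixed at half the most. Time passes only in rows, so rows that repeat a pose let the fingers close. It gives the time, the measured TCP pose, the force, the opening and the grip force at its end, in the units of the state.
- sense(): the state, without advancing time (a new reading comes with each control period).
- get_image(name): name is "side" or "top" or "wrist"; returns a dict with "pixels" (420x560x3 uint8, blue, green, red), "fx", "fy", "cx", "cy" (pixels), "world_to_cam" (4x4, takes a point from world to camera coordinates); the wrist camera has in their place "T_tool_cam" (4x4, takes a point from camera to tool coordinates, whose origin is the TCP and whose axes are the flange's). Camera axes: x right, y down, z forward; pixel columns grow to the right and rows downward; lengths in m; the calibration is good to about 2 mm. The wrist camera is an equidistant fisheye: a pixel r from the principal point sees the ray r / f radians off the axis. A picture is of the moment at which its call begins: read the wrist's pose just before it. There is no depth.
- hand_in(): hands the job in; it is judged then, once.
The state is a dict: "clock": time; "joint_positions": joint angles; "joint_vel": joint speeds; "joint_efforts": joint torques, N m; "eef_pos": TCP position; "orientation": TCP orientation; "contact_force": force on the tool from outside, world axes, zero at the start; "ft_torque": the same for the moment, N m; "grip_width": opening from 0.0 (shut) to 1.0 (fully open); "grip_force": force on a finger pad.
Only numpy, scipy, OpenCV 4.12 (cv2) and the standard library are available. Lean on these libraries where they do the work, as an engineer would, in place of code of your own. Each camera call takes 0.05 s, during which the arm holds its last target. There are 200 camera calls.

TASK

Slide the violet slide rack that hangs on the retort stand's rod along towards the upright to make room, then lift the pink rack out of the green dish and hang it by its bail on the rod next to it, so that both racks hang straight and wholly over the drip tray without touching each other. Set the green cover gently on the emptied green dish so that it sits down level in the rim. Keep the racks upright, leave the dish where it stands and do not disturb the other things on the bench.

Things in the scene. Friction and masses are not known exactly. Their poses are not given: they have to be found in the camera images.
- rack_new: Steel slide rack with pink-stained slides, standing in the green dish with a few mm of play; rigid, about 0.22 kg, 84 mm along its x, 80 mm along its y, slide block 29 mm high, with a flat steel strap bail over it (see rack_new_bail). Origin: centre of the underside; z up. Half-turn symmetric.
- rack_new_bail (a point): Underside of the bail's peak, 98 mm above the rack's underside. The strap (14 mm wide in y, 3 mm thick) stands in the rack's xz plane: leaning in from x +-42.5, z 32 to x +-25, z 58, then upright to z 93 (53 mm over the outside: grasp it there, across x), closed by a shallow roof with its top at z 102. Window under it: 47 mm wide, on the middle line open from z 29 to 98.
- rack_old: The same kind of rack, same sizes, with violet-stained slides, hanging by its bail on the rod, too far out; its x is square to the rod. It slides along the rod with a little friction when its bail is pushed. Origin: centre of the underside; z up.
- rack_old_bail (a point): The same point of the violet rack's bail: underside of its peak, 98 mm above the rack's underside, resting on the rod.
- stand: Fixed retort stand. Origin: foot of the upright (12 mm thick, 322 mm tall); z up. Grey base 130 mm in x, y from +40 to -230, 12 mm high. A level steel rod, 12 mm in diameter, axis at z 205, runs along the stand's -y from the bosshead to a free end at y -290. Bails are closed loops: they go on only past the free end. A hanging rack's underside is at z 113.
- rod_tip (a point): Free end of the rod, on its axis (205 mm up).
- rod_root (a point): Rod's axis at the bosshead's face: the end of the usable rod.
- drip_tray: Fixed shallow black tray on the stand's base under the rod, 140 mm (x) by 230 mm (y) by 16 mm high, y parallel to the rod. Origin: centre of its underside, 12 mm above the bench, under the rod. The two racks (80 mm each along the rod) just fit over it side by side.
- dish: Open green staining dish, loose, about 0.35 kg: outside 108 mm (x) by 100 mm (y) by 62 mm high, walls and floor 4 mm. Origin: centre of the underside; z up. It stands on a fixed 3 mm black rubber mat (300 by 300 mm) with the cover and the two covered dishes, in places that change.
- dish_rim (a point): Centre of the green dish's mouth, at rim height.
- cover: Loose green cover, about 0.12 kg, lying right way up on the mat: a locating boss underneath 92 (x) by 84 (y) by 5 mm that drops inside the rim with 4 mm play all round, a plate 112 (x) by 104 (y) by 5 mm above it, and on top a bar handle 12 mm thick (x), 44 mm long (y), 10 to 34 mm above the underside. Origin: centre of the boss's underside; z up.
- cover_handle (a point): Centre of the cover's handle, 22 mm above the origin. With the cover seated, its x and y run along the dish's (either way round) and its origin lies 57 mm above the dish's origin.
- dish_white: White covered staining dish, bystander, 0.6 kg: dish and cover of the same sizes as the green ones (plate 112 by 104 mm, handle top 91 mm above its underside). Origin: centre of the underside.
- dish_blue: Blue covered staining dish, bystander, same as the white one.
- wash_bottle: White wash bottle with a red spout, bystander, 62 mm in diameter, 199 mm tall. Origin: centre of the underside.
- dropper: Amber dropper bottle, bystander, 38 mm in diameter, 97 mm tall. Origin: centre of the underside.
- plug: White mains plug adaptor standing pins up, bystander, 46 mm square, 69 mm tall. Origin: centre of the underside.
- slide_box: Flat blue slide box, bystander, 90 by 207 by 35 mm. Origin: centre of the underside.
- beaker: Empty glass beaker, bystander, 68 mm in diameter, 88 mm tall. Origin: centre of the underside.
- timer: Grey bench timer, bystander, 34 by 66 by 62 mm. Origin: centre of the underside.
There are look-alikes about, which are no part of the job. Leave any blue or brown look-alike of the cover alone.

How it is judged:
By the outcome, as a careful person would: the job done as asked, in the order asked, and still so for the second after the job is handed in, with the robot touching nothing.
It also fails if it takes over 67 s, if anything falls off the work surface, if the arm or the gripper's body presses on something with over 40 N, if the wrist force passes 120 N, or if a joint passes its speed limit or range.

## Working session

There is one attempt and no reset: what is moved stays moved. The work goes in short steps, Python scripts to look and compute and a shell command to move; the robot and the scene stay as the last step left them, time stands still between calls to the robot, and variables do not carry over. Pictures are saved under pics/ and viewed, at most 10 in all, crops included, and the job is handed in when it is done.

```bash
mkdir -p pics; ls; cat > h.py <<'E'
from station import *
import numpy as np, cv2
def cam(n):
    g=get_image(n); return g
def proj(g,p):
    q=g["world_to_cam"]@np.r_[p,1]; return np.array([g["fx"]*q[0]/q[2]+g["cx"],g["fy"]*q[1]/q[2]+g["cy"]])
def atz(g,u,v,z):
    T=np.linalg.inv(g["world_to_cam"]); d=T[:3,:3]@np.array([(u-g["cx"])/g["fx"],(v-g["cy"])/g["fy"],1]); o=T[:3,3]
    return o+d*(z-o[2])/d[2]
E
python3 - <<'E'
from h import *
import pickle
G={}
for n in("side","top","wrist"):
    s=sense(); g=cam(n); g["s"]=s; G[n]=g; cv2.imwrite(f"pics/{n}0.png",g["pixels"])
pickle.dump(G,open("g0.pkl","wb"))
for n in("side","top"):
    g=G[n]; print(n,np.linalg.inv(g["world_to_cam"]).round(3).tolist(),g["fx"],g["cx"],g["cy"])
print(G["wrist"]["T_tool_cam"],s["orientation"],s["eef_pos"],s["clock"])
E
```

```text
pics
side [[-0.985, -0.107, 0.132, 0.322], [-0.169, 0.524, -0.834, 1.178], [0.02, -0.845, -0.535, 0.861], [0.0, 0.0, 0.0, 1.0]] 499.035143967301 270.807287993886 208.393999111882
top [[0.08, -0.974, 0.213, 0.222], [-0.997, -0.078, 0.018, 0.017], [-0.001, -0.214, -0.977, 1.515], [0.0, 0.0, 0.0, 1.0]] 486.86585404195546 283.89437692358666 210.37883486706775
[[ 3.57188796e-04 -9.61669662e-01 -2.74210382e-01  7.59764508e-02]
 [ 9.99999705e-01  1.56898395e-04  7.52357597e-04 -8.27167056e-04]
 [-6.80496307e-04 -2.74210570e-01  9.61669434e-01 -1.70376316e-01]
 [ 0.00000000e+00  0.00000000e+00  0.00000000e+00  1.00000000e+00]] [[-9.08626129e-01  4.17609290e-01 -1.01953076e-03]
 [ 4.17610390e-01  9.08625136e-01 -1.38715577e-03]
 [ 3.47082138e-04 -1.68617262e-03 -9.99998518e-01]] [0.23979018 0.52198318 0.21371117] 0.1
```

View pics/top0.png

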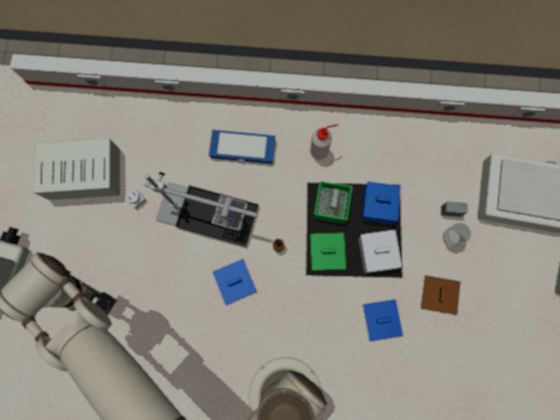

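View pics/side0.png

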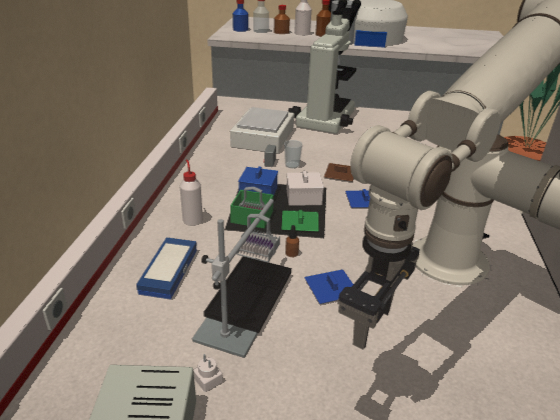

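```bash
python3 - <<'E'
from h import *
import pickle
G=pickle.load(open("g0.pkl","rb"))
t=G["top"]["pixels"]; s=G["side"]["pixels"]
cv2.imwrite("pics/tc.png",cv2.resize(t[165:285,145:415],None,fx=2.96,fy=2.96,interpolation=cv2.INTER_CUBIC))
cv2.imwrite("pics/sc.png",cv2.resize(s[160:360,190:340],None,fx=3,fy=3,interpolation=cv2.INTER_CUBIC))
E
```

```text
(no output)
```

View pics/tc.png

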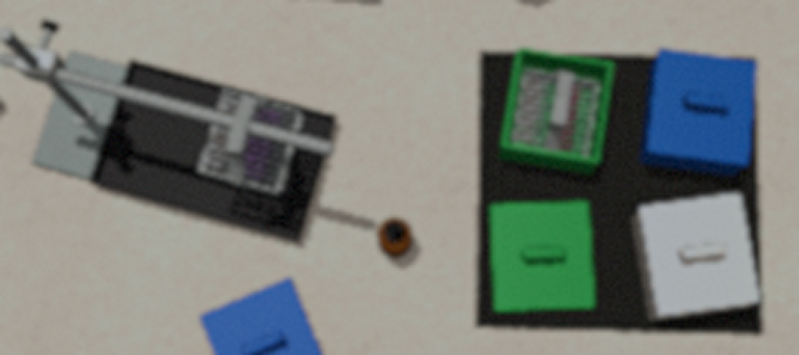

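View pics/sc.png

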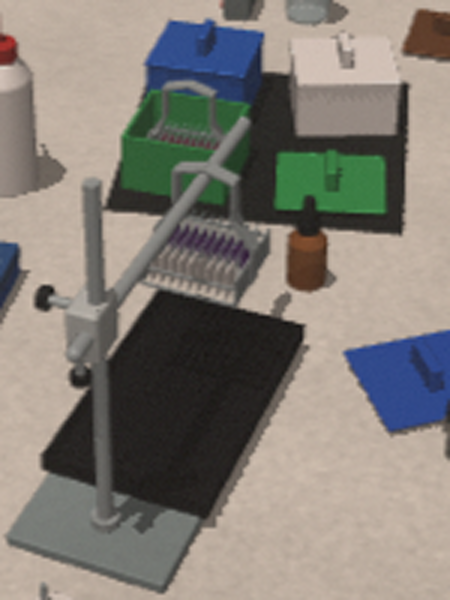

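```bash
cat > fit.py <<'E'
from h import *
import pickle
from scipy.optimize import least_squares
G=pickle.load(open("g0.pkl","rb")); t,s=G["top"],G["side"]
T=lambda u,v:np.array([u/2.96+145,v/2.96+165]); S=lambda u,v:np.array([u/3+190,v/3+160])
def R(a): return np.array([[np.cos(a),-np.sin(a)],[np.sin(a),np.cos(a)]])
def fit(obs,z,x0):  # obs: (cam,px,local xyz)
    def f(p): return np.concatenate([proj(c,np.r_[p[:2]+R(p[2])@(np.array(l[:2])+(np.array([0,p[3]]) if len(p)>3 and k else 0)),l[2]+z])-m for c,m,l,*k in obs])
    r=least_squares(f,x0,loss="soft_l1"); print(r.x.round(4),"\n",r.fun.reshape(-1,2).round(1).tolist()); return r.x
if __name__=="__main__":
    for n,p in dict(tip=T(331,147)).items(): print(n,atz(t,*p,.205),atz(s,*S(245,122),.205))
    p=fit([(s,S(103,518),(0,0,.012)),(s,S(93,182),(0,0,.322)),(t,T(10,40),(0,0,.322)),(t,T(331,147),(0,-.290,.205)),(s,S(245,122),(0,-.290,.205)),
     (t,T(132,64),(.07,.115,.028),1),(t,T(336,117),(.07,-.115,.028),1),(t,T(302,240),(-.07,-.115,.028),1),(t,T(95,183),(-.07,.115,.028),1),(s,S(304,326),(-.07,-.115,.028),1)],0,[.45,.25,-.2,-.13])
    u=p[:2]+R(p[2])@[0,-.290]; print("tip",u,"dir",R(p[2])@[0,-1])
    for n,m,c,z in [("oldbail",T(240,118),t,.216),("oldbail s",S(207,166),s,.216),("newbail",T(563,97),t,.109),("newbail s",S(187,86),s,.109),("handle",T(543,250),t,.037),("handle s",S(332,160),s,.037)]: 
        q=atz(c,*m,z); print(n,q,"stand:",R(p[2]).T@(q[:2]-p[:2]))
    h=lambda x,y,z:[(x/2,y/2,z),(x/2,-y/2,z),(-x/2,-y/2,z),(-x/2,y/2,z)]
    print("dish");fit([(t,T(*m),l) for m,l in zip([(519,50),(615,62),(604,166),(502,158)],h(.108,.1,.062))],.003,[.45,-.1,0])
    print("cover");fit([(t,T(*m),l) for m,l in zip([(489,202),(590,199),(597,308),(494,312)],h(.112,.104,.010))],.003,[.35,-.1,0])
E
python3 fit.py
```

```text
tip [0.48886348 0.11511785 0.205     ] [0.48844934 0.11936662 0.205     ]
[ 0.5427  0.399  -0.188  -0.1519] 
 [[1.4, 0.9], [0.2, -0.7], [-3.1, -2.6], [0.4, 0.2], [0.3, -1.1], [-0.1, -2.0], [0.9, -1.1], [-0.2, 0.1], [-1.4, -0.2], [1.0, -2.3]]
tip [0.48848722 0.1140646 ] dir [-0.18693427 -0.98237242]
oldbail [0.50719769 0.20070344 0.216     ] stand: [ 0.00218488 -0.20139076]
oldbail s [0.50383948 0.20856884 0.216     ] stand: [-0.00258445 -0.19429178]
newbail [ 0.57808837 -0.10518783  0.109     ] stand: [ 0.12900749 -0.48863802]
newbail s [ 0.58122788 -0.09196842  0.109     ] stand: [ 0.1296205  -0.47506475]
handle [ 0.4325117  -0.10025057  0.037     ] stand: [-0.01492596 -0.51100105]
handle s [ 0.43212339 -0.09692504  0.037     ] stand: [-0.01592909 -0.50780673]
dish
[ 0.5772 -0.107  -0.0529] 
 [[-0.2, 0.7], [-0.4, 0.8], [-0.3, -0.3], [1.4, -1.8]]
cover
[ 0.4308 -0.1019  0.1146] 
 [[0.5, 0.6], [-0.4, 0.5], [-0.5, -0.4], [0.5, -0.6]]
```

```bash
python3 -m creep '[[[0,0,-50,0],[0,0,-110,0.17],[0,0,-165,0.34],[0,0,-190,0.52],[0,0,-190,0.70]]]' 0.61; python3 -m creep '[[[0,0,0,0.18],[0,0,0,0.36],[0,0,0,0.54],[0,0,0,0.63],[0,0,0,0.63]]]'
cat >> h.py <<'E'
P=np.array([.5427,.399]);A=-.188
U=np.array([[np.cos(A),-np.sin(A)],[np.sin(A),np.cos(A)]])
def st(p=None):
    s=sense(); e=s["eef_pos"]; o=s["orientation"]
    print("t",s["clock"],"eef",e.round(4),"stand",(U.T@(e[:2]-P)).round(4),"yaw y-axis",round(np.arctan2(o[1,1],o[0,1]),4),"tilt",o[:2,2].round(4),"F",s["contact_force"].round(1),"w",s["grip_width"],s["grip_force"])
    if p is not None: print("tool shift mm to target",(1000*o.T@(np.array(p)-e)).round(1))
    return s
def W(x,y): return P+U@[x,y]
E
python3 - <<'E'
from h import *
st([*W(0,-.235),.35])
E
```

```text
clock: 0.78
eef_pos: [0.2406, 0.5231, 0.4076]
orientation: [[-0.421, 0.907, 0.003], [0.907, 0.421, 0.004], [0.002, 0.004, -1.0]]
contact_force: [-0.3, 0.3, -0.8]
grip_width: 0.477
grip_force: 0.0
clock: 1.4
eef_pos: [0.2401, 0.5224, 0.4042]
orientation: [[0.188, 0.982, -0.0], [0.982, -0.188, -0.001], [-0.001, -0.0, -1.0]]
contact_force: [0.1, 0.9, 0.3]
grip_width: 0.392
grip_force: 0.0
t 1.4 eef [0.2401 0.5224 0.4042] stand [-0.3204  0.0646] yaw y-axis -0.189 tilt [-0.0004 -0.0005] F [0.1 0.9 0.3] w 0.39172825484073376 0.0
tool shift mm to target [-299.3  320.7   54.3]
```

```bash
python3 -m creep '[[[-50,30,0,0],[-92,70,0,0],[-134,112,0,0],[-176,156,0,0],[-215,200,0,0]]]' ; python3 -m creep '[[[-40,44,0,0],[-75,90,20,0],[-84,120,40,0],[-84,120,54,0],[-84,120,54,0]]]'
python3 - <<'E'
from h import *
st([*W(0,-.235),.18])
s=sense(); g=cam("wrist"); t=cam("top")
import pickle; pickle.dump((s,g,t),open("g1.pkl","wb"))
cv2.imwrite("pics/w1.png",g["pixels"])
E
```

```text
clock: 2.02
eef_pos: [0.3966, 0.2718, 0.4047]
orientation: [[0.187, 0.982, 0.0], [0.982, -0.187, 0.0], [0.0, 0.0, -1.0]]
contact_force: [1.2, 0.7, 0.2]
grip_width: 0.39
grip_force: 0.0
clock: 2.65
eef_pos: [0.4968, 0.1689, 0.3494]
orientation: [[0.187, 0.982, -0.003], [0.982, -0.187, 0.0], [-0.0, -0.003, -1.0]]
contact_force: [0.7, -0.2, 0.2]
grip_width: 0.39
grip_force: 0.0
t 2.65 eef [0.4968 0.1689 0.3494] stand [-0.0021 -0.2347] yaw y-axis -0.1886 tilt [-0.0028  0.    ] F [ 0.7 -0.2  0.2] w 0.390044931920219 0.0
tool shift mm to target [ -0.2   2.6 169.4]
```

View pics/w1.png

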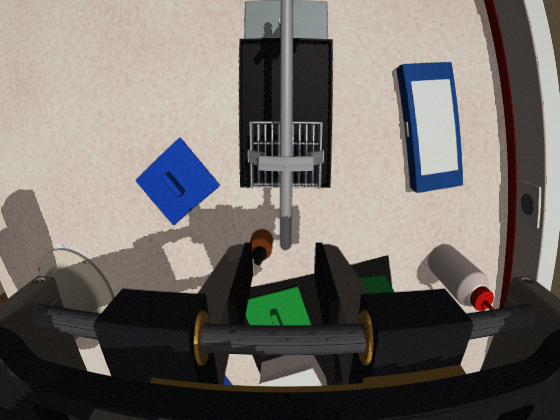

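```bash
cat >> h.py <<'E'
def wz(s,g,u,v,z):
    x,y=(u-g["cx"])/g["fx"],(v-g["cy"])/g["fy"]; r=np.hypot(x,y)
    d=np.array([x/r*np.sin(r),y/r*np.sin(r),np.cos(r)]) if r>1e-9 else np.array([0,0,1.])
    M=g["T_tool_cam"]; o=s["orientation"]; d=o@M[:3,:3]@d; c=s["eef_pos"]+o@M[:3,3]
    q=c+d*(z-c[2])/d[2]; print((u,v),"world",q.round(4),"stand",(U.T@(q[:2]-P)).round(4)); return q
E
python3 - <<'E'
from h import *
import pickle; s,g,t=pickle.load(open("g1.pkl","rb"))
for u,v,z in [(286,248,.205),(286,160,.215),(286,90,.211),(286,20,.211),(240,39,.028),(332,39,.028),(240,187,.028),(330,187,.028),(248,125,.142),(322,125,.142),(248,190,.142)]: wz(s,g,u,v,z)
E
```

```text
(286, 248) world [0.4904 0.1146 0.205 ] stand [ 0.0018 -0.2892]
(286, 160) world [0.5075 0.206  0.215 ] stand [ 0.0015 -0.1961]
(286, 90) world [0.5199 0.2711 0.211 ] stand [ 0.0015 -0.1299]
(286, 20) world [0.5329 0.3394 0.211 ] stand [ 0.0015 -0.0604]
(240, 39) world [0.4717 0.3801 0.028 ] stand [-0.0662 -0.0318]
(332, 39) world [0.6072 0.3547 0.028 ] stand [ 0.0717 -0.0315]
(240, 187) world [0.4265 0.1553 0.028 ] stand [-0.0687 -0.2611]
(330, 187) world [0.5638 0.1293 0.028 ] stand [ 0.0712 -0.261 ]
(248, 125) world [0.4709 0.2458 0.142 ] stand [-0.0419 -0.1639]
(322, 125) world [0.5548 0.2299 0.142 ] stand [ 0.0435 -0.1638]
(248, 190) world [0.4551 0.1704 0.142 ] stand [-0.0433 -0.241 ]
```

```bash
python3 -m creep '[[[0,4,50,0],[0,4,105,0],[0,4,150,0],[0,4,170,0],[0,4,170,0]]]' ; python3 -m creep '[[[10,0,0,0],[17,0,0,0],[22,0,0,0],[27,0,0,0],[33,0,0,0]]]'; python3 -m creep '[[[8,0,0,0],[16,0,0,0],[24,0,0,0],[32,0,0,0],[40,0,0,0]]]'; python3 -m creep '[[[8,0,0,0],[15,0,0,0],[22,0,0,0],[28,0,0,0],[30,0,0,0]]]'
python3 - <<'E'
from h import *
st()
s=sense(); g=cam("wrist")
import pickle; pickle.dump((s,g),open("g2.pkl","wb"))
cv2.imwrite("pics/w2.png",g["pixels"])
E
```

```text
clock: 3.38
eef_pos: [0.5007, 0.1684, 0.1802]
orientation: [[0.187, 0.982, -0.002], [0.982, -0.187, -0.0], [-0.0, -0.002, -1.0]]
contact_force: [0.5, -0.6, 0.4]
grip_width: 0.389
grip_force: 0.0
clock: 4.0
eef_pos: [0.5085, 0.2, 0.181]
orientation: [[0.189, 0.982, 0.001], [0.982, -0.189, -0.001], [-0.0, 0.001, -1.0]]
contact_force: [0.0, -2.7, 2.1]
grip_width: 0.389
grip_force: 1.4
clock: 4.62
eef_pos: [0.5157, 0.2399, 0.1806]
orientation: [[0.189, 0.982, 0.0], [0.982, -0.189, -0.0], [-0.0, 0.0, -1.0]]
contact_force: [0.1, -3.1, 1.2]
grip_width: 0.388
grip_force: 1.2
clock: 5.25
eef_pos: [0.5212, 0.2692, 0.1805]
orientation: [[0.188, 0.982, -0.0], [0.982, -0.188, -0.0], [-0.0, -0.0, -1.0]]
contact_force: [0.3, -2.5, 1.1]
grip_width: 0.393
grip_force: 1.2
t 5.25 eef [0.5212 0.2692 0.1805] stand [ 0.0031 -0.1315] yaw y-axis -0.1896 tilt [-0.0003 -0.    ] F [ 0.3 -2.5  1.1] w 0.39326169341240547 1.2041082372888923
```

View pics/w2.png

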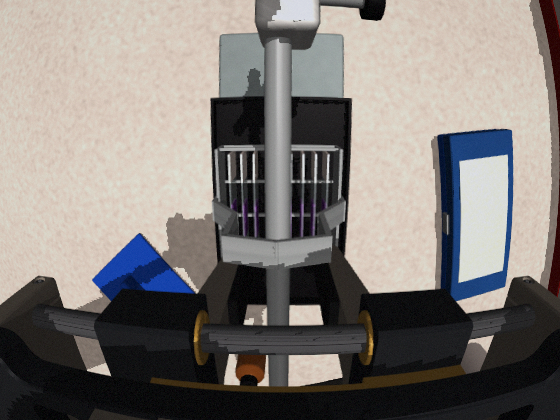

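```bash
python3 - <<'E'
from h import *
import pickle; s,g=pickle.load(open("g2.pkl","rb"))
for u,v,z in [(216,148,.142),(340,148,.142),(212,99,.028),(351,99,.028),(277,238,.215),(277,268,.211),(277,40,.205)]: wz(s,g,u,v,z)
E
```

```text
(216, 148) world [0.4906 0.3349 0.142 ] stand [-0.0392 -0.0727]
(340, 148) world [0.5696 0.3196 0.142 ] stand [ 0.0412 -0.0729]
(212, 99) world [0.4718 0.3794 0.028 ] stand [-0.066  -0.0325]
(351, 99) world [0.607  0.3533 0.028 ] stand [ 0.0717 -0.0329]
(277, 238) world [0.5244 0.2937 0.215 ] stand [ 0.0017 -0.1069]
(277, 268) world [0.521  0.2772 0.211 ] stand [ 0.0015 -0.1237]
(277, 40) world [0.541  0.3803 0.205 ] stand [ 0.0018 -0.0187]
```

```bash
python3 -m creep '[[[6,0,0,0],[11,0,0,0],[15,0,0,0],[18,0,0,0],[18,0,0,0]]]' ; python3 -m creep '[[[-6,-1,0,0],[-14,-1,0,0],[-28,-1,0,0],[-28,-1,-30,0],[-28,-1,-85,0]]]'; python3 -m creep '[[[0,0,-55,0],[-20,0,-110,0],[-75,15,-130,0],[-135,25,-130,0],[-195,35,-130,0]]]' 0.24
python3 - <<'E'
from h import *
st([.578,-.105,.25])
E
```

```text
clock: 5.92
eef_pos: [0.5245, 0.287, 0.1805]
orientation: [[0.189, 0.982, -0.0], [0.982, -0.189, 0.001], [0.001, -0.001, -1.0]]
contact_force: [-0.9, 0.7, 0.2]
grip_width: 0.39
grip_force: 0.0
clock: 6.55
eef_pos: [0.5167, 0.2576, 0.264]
orientation: [[0.19, 0.982, -0.006], [0.982, -0.19, -0.002], [-0.003, -0.005, -1.0]]
contact_force: [0.9, 0.7, 0.6]
grip_width: 0.389
grip_force: 0.0
clock: 7.18
eef_pos: [0.5154, 0.0587, 0.396]
orientation: [[0.189, 0.982, 0.001], [0.982, -0.189, -0.0], [-0.0, 0.001, -1.0]]
contact_force: [1.1, -0.0, 0.7]
grip_width: 0.761
grip_force: 0.0
t 7.175 eef [0.5154 0.0587 0.396 ] stand [ 0.0368 -0.3394] yaw y-axis -0.1901 tilt [ 0.0012 -0.0003] F [ 1.1 -0.   0.7] w 0.761308287451408 0.0
tool shift mm to target [-148.9   92.2  146.1]
```

```bash
python3 -m creep '[[[-45,30,20,0],[-95,60,45,-0.07],[-135,85,75,-0.137],[-149,92,100,-0.137],[-149,92,100,-0.137]]]'
python3 - <<'E'
from h import *
st([.578,-.105,.25])
s=sense(); g=cam("wrist"); t=cam("top"); d=cam("side")
import pickle; pickle.dump((s,g,t,d),open("g3.pkl","wb"))
im=np.hstack([g["pixels"][130:330,120:440].repeat(2,0).repeat(2,1)]); 
c=cv2.resize(d["pixels"][170:260,200:345],(640,400))
cv2.imwrite("pics/w3.png",cv2.resize(g["pixels"],(800,600)))
E
```

```text
clock: 7.8
eef_pos: [0.5765, -0.1038, 0.293]
orientation: [[0.056, 0.998, -0.005], [0.998, -0.056, 0.002], [0.002, -0.005, -1.0]]
contact_force: [-1.0, 0.1, 1.4]
grip_width: 0.757
grip_force: 0.0
t 7.8 eef [ 0.5765 -0.1038  0.293 ] stand [ 0.1271 -0.4876] yaw y-axis -0.0556 tilt [-0.005  0.002] F [-1.   0.1  1.4] w 0.7569670922645312 0.0
tool shift mm to target [-1.2  1.8 43. ]
```

View pics/w3.png

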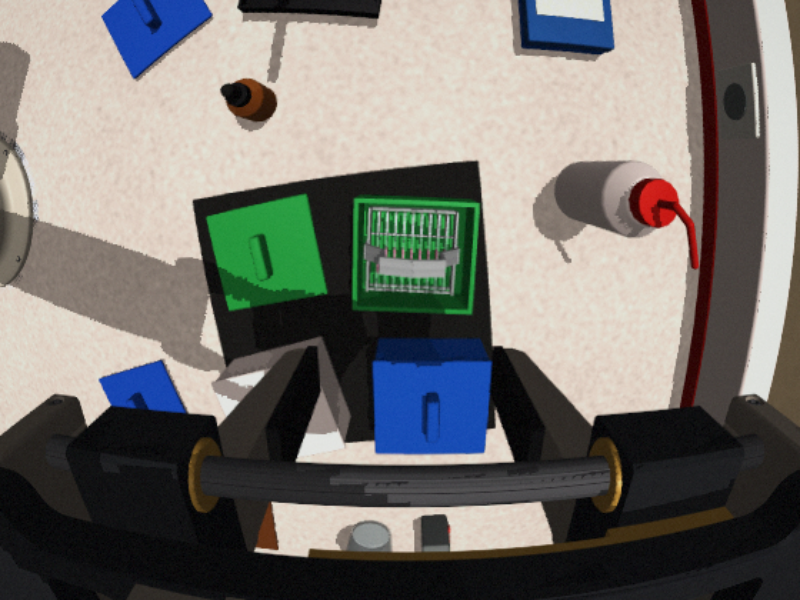

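```bash
python3 - <<'E'
from h import *
import pickle; s,g,*_=pickle.load(open("g3.pkl","rb"))
f=lambda u,v,z:wz(s,g,u*.7,v*.7,z)
def yw(a,b): d=b-a; print("   yaw",np.arctan2(d[1],d[0]).round(4),"len",np.hypot(*d[:2]).round(4))
print("bail");f(413,268,.107); a=f(378,267,.102);b=f(447,269,.102);yw(a,b); print((a+b)/2)
print("dish");c=[f(u,v,.065) for u,v in[(354,199),(480,202),(473,314),(353,311)]];yw(c[0],c[1]);yw(c[3],c[2]);yw(c[1],c[2]);print(sum(c)/4)
print("cover");c=[f(u,v,.013) for u,v in[(207,217),(308,195),(327,293),(230,311)]];yw(c[0],c[1]);yw(c[3],c[2]);yw(c[1],c[2]);print(sum(c)/4); f(261,242,.037);f(256,237,.037)
E
```

```text
bail
(289.09999999999997, 187.6) world [ 0.5834 -0.1028  0.107 ] stand [ 0.1338 -0.4854]
(264.59999999999997, 186.89999999999998) world [ 0.5557 -0.1015  0.102 ] stand [ 0.1063 -0.4893]
(312.9, 188.29999999999998) world [ 0.6105 -0.1061  0.102 ] stand [ 0.161  -0.4835]
   yaw -0.0831 len 0.0549
[ 0.58309344 -0.10380493  0.102     ]
dish
(247.79999999999998, 139.29999999999998) world [ 0.5363 -0.0483  0.065 ] stand [ 0.0773 -0.4406]
(336.0, 141.39999999999998) world [ 0.6442 -0.0564  0.065 ] stand [ 0.1848 -0.4284]
(331.09999999999997, 219.79999999999998) world [ 0.6357 -0.1568  0.065 ] stand [ 0.1952 -0.5286]
(247.1, 217.7) world [ 0.5276 -0.1481  0.065 ] stand [ 0.0874 -0.5403]
   yaw -0.0751 len 0.1082
   yaw -0.0803 len 0.1085
   yaw -1.6549 len 0.1008
[ 0.58592829 -0.1023636   0.065     ]
cover
(144.89999999999998, 151.89999999999998) world [ 0.3749 -0.0551  0.013 ] stand [-0.08   -0.4774]
(215.6, 136.5) world [ 0.4852 -0.0434  0.013 ] stand [ 0.0262 -0.4453]
(228.89999999999998, 205.1) world [ 0.4954 -0.1433  0.013 ] stand [ 0.0549 -0.5416]
(161.0, 217.7) world [ 0.3868 -0.157   0.013 ] stand [-0.0492 -0.5754]
   yaw 0.1055 len 0.1109
   yaw 0.1257 len 0.1095
   yaw -1.4687 len 0.1004
[ 0.43557153 -0.09970368  0.013     ]
(182.7, 169.39999999999998) world [ 0.44   -0.0832  0.037 ] stand [-0.0108 -0.4929]
(179.2, 165.89999999999998) world [ 0.4354 -0.0779  0.037 ] stand [-0.0163 -0.4886]
```

```bash
python3 -m creep '[[[0,5.5,45,0.025],[0,5.5,95,0.025],[0,5.5,140,0.025],[0,5.5,165,0.025],[0,5.5,168,0.025]]]'; python3 - <<'E'
from h import *
s=st([.582,-.104,.069])
g=cam("wrist");cv2.imwrite("pics/w4.png",cv2.resize(g["pixels"][100:340,110:430],(800,600)))
E
```

```text
clock: 8.57
eef_pos: [0.5831, -0.1018, 0.1272]
orientation: [[0.077, 0.997, -0.001], [0.997, -0.077, 0.001], [0.001, -0.001, -1.0]]
contact_force: [0.6, 1.1, -0.1]
grip_width: 0.758
grip_force: 0.0
t 8.575 eef [ 0.5831 -0.1018  0.1272] stand [ 0.1333 -0.4844] yaw y-axis -0.0766 tilt [-0.0014  0.0007] F [ 0.6  1.1 -0.1] w 0.7576824867534203 0.0
tool shift mm to target [-2.3 -0.9 58.2]
```

View pics/w4.png

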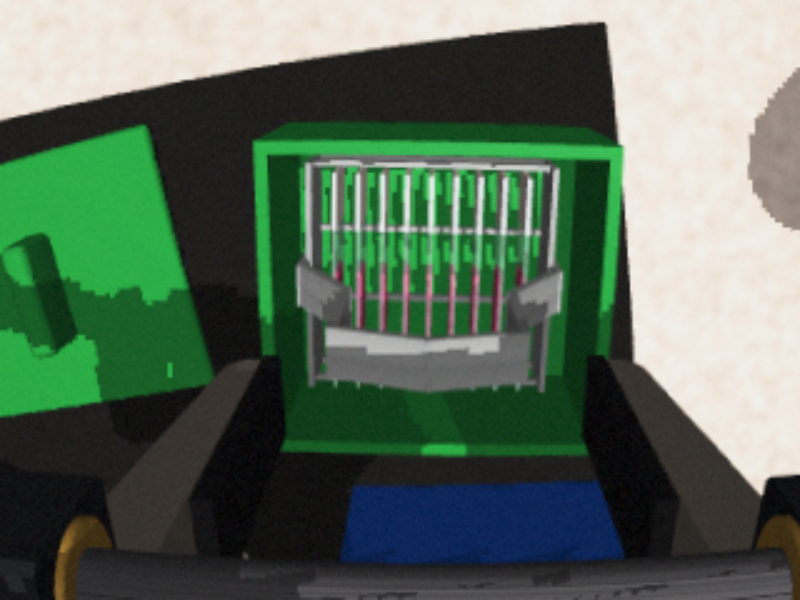

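```bash
python3 - <<'E'
from h import *
s=sense();g=cam("wrist")
q=wz(s,g,281.2,110-10+358*.4,.107); wz(s,g,281.2,110-10+330*.4,.109); st([*q[:2],.069])
E
```

```text
(281.2, 243.20000000000002) world [ 0.5839 -0.1025  0.107 ] stand [ 0.1342 -0.485 ]
(281.2, 232.0) world [ 0.5845 -0.0943  0.109 ] stand [ 0.1333 -0.4767]
t 8.675 eef [ 0.5846 -0.1027  0.1294] stand [ 0.135 -0.485] yaw y-axis -0.0771 tilt [ 0.0024 -0.0009] F [-0.  -0.1  0.4] w 0.7586442258330947 0.0
tool shift mm to target [ 0.2 -0.9 60.4]
```

```bash
python3 -m creep '[[[0,-0.5,25,0],[0,-0.5,45,0],[0,-0.5,55,0],[0,-0.5,58,0],[0,-0.5,58,0]]]'; python3 -m creep '[[[0,0,0,0],[0,0,0,0],[0,0,0,0],[0,0,0,0],[0,0,0,0]]]' 0.6
```

```text
clock: 9.3
eef_pos: [0.5835, -0.103, 0.0701]
orientation: [[0.078, 0.997, 0.001], [0.997, -0.078, -0.0], [-0.0, 0.001, -1.0]]
contact_force: [-0.0, -1.2, -0.3]
grip_width: 0.76
grip_force: 0.0
clock: 9.93
eef_pos: [0.5832, -0.103, 0.0702]
orientation: [[0.078, 0.997, 0.0], [0.997, -0.078, -0.0], [-0.0, 0.0, -1.0]]
contact_force: [-2.9, 0.0, 5.0]
grip_width: 0.576
grip_force: 30.0
```

```bash
python3 -m creep '[[[0,0,-5,0],[0,0,-12,0],[0,0,-22,0],[0,0,-35,0],[0,0,-50,0]]]'; python3 -m creep '[[[0,0,-20,0],[0,0,-45,0],[0,0,-65,0],[0,0,-80,0],[0,0,-80,0]]]'; python3 - <<'E'
from h import *
s=st([*W(.0016,-.36),.200]); d=cam("side"); cv2.imwrite("pics/s4.png",d["pixels"])
E
```

```text
clock: 10.55
eef_pos: [0.5832, -0.1029, 0.1207]
orientation: [[0.078, 0.997, 0.0], [0.997, -0.078, -0.0], [-0.0, 0.0, -1.0]]
contact_force: [-0.6, 0.3, -1.3]
grip_width: 0.575
grip_force: 30.0
clock: 11.18
eef_pos: [0.5841, -0.1033, 0.2015]
orientation: [[0.078, 0.997, 0.003], [0.997, -0.078, -0.001], [-0.001, 0.003, -1.0]]
contact_force: [0.6, 0.7, -3.7]
grip_width: 0.577
grip_force: 30.0
t 11.175 eef [ 0.5841 -0.1033  0.2015] stand [ 0.1345 -0.4857] yaw y-axis -0.0779 tilt [ 0.003  -0.0012] F [ 0.6  0.7 -3.7] w 0.5765651586287616 29.99941610884889
tool shift mm to target [ 139.5 -118.3    1. ]
```

```bash
python3 -m creep '[[[15,-15,0,0.02],[45,-45,0,0.05],[80,-75,0,0.08],[112,-102,0,0.11],[130,-114,0,0.11]]]'; python3 -m creep '[[[5,-5,0,0],[5,-5,0,0],[5,-5,0,0]]]'; python3 - <<'E'
from h import *
s=st([*W(.0016,-.202),.200]); g=cam("wrist"); d=cam("side"); 
cv2.imwrite("pics/m5.png",np.hstack([cv2.resize(g["pixels"][60:360,180:400],(440,600)),cv2.resize(d["pixels"][160:320,200:296],(360,600))]))
import pickle; pickle.dump((s,g),open("g5.pkl","wb"))
E
```

```text
clock: 11.85
eef_pos: [0.4779, 0.037, 0.1985]
orientation: [[0.186, 0.983, -0.002], [0.983, -0.186, 0.0], [0.0, -0.002, -1.0]]
contact_force: [0.7, 0.6, -3.0]
grip_width: 0.577
grip_force: 30.0
clock: 12.22
eef_pos: [0.4763, 0.0406, 0.1996]
orientation: [[0.188, 0.982, 0.0], [0.982, -0.188, -0.0], [-0.0, 0.0, -1.0]]
contact_force: [-0.4, -1.1, -2.8]
grip_width: 0.574
grip_force: 30.0
t 12.225 eef [0.4763 0.0406 0.1996] stand [ 0.0017 -0.3645] yaw y-axis -0.1889 tilt [ 0.0002 -0.0004] F [-0.4 -1.1 -2.8] w 0.5738125746519117 29.999371738595073
tool shift mm to target [162.5  -0.3  -0.4]
```

View pics/m5.png

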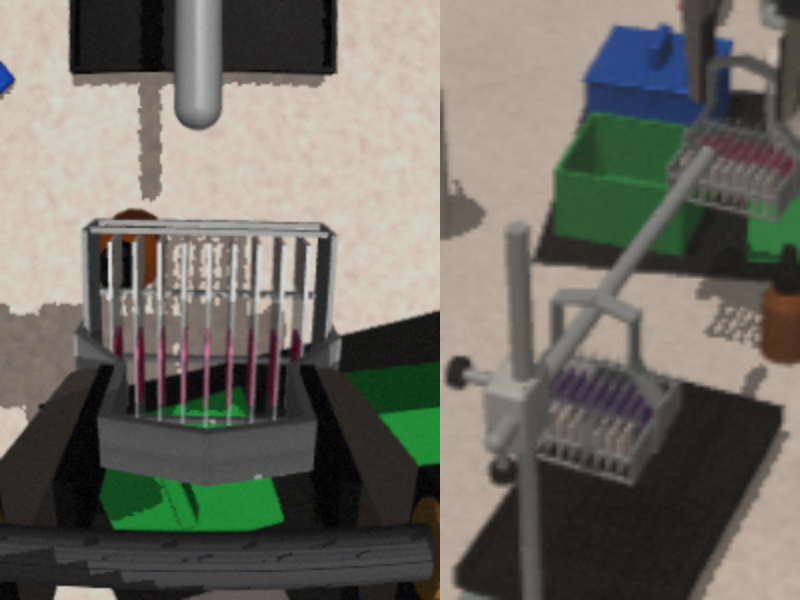

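```bash
python3 - <<'E'
from h import *
import pickle; s,g=pickle.load(open("g5.pkl","rb"))
wz(s,g,284.5,283,.238); wz(s,g,231,273,.233);wz(s,g,338,273,.233); wz(s,g,279.5,122,.205); wz(s,g,279.5,70,.211);wz(s,g,222,174,.165);wz(s,g,348,174,.165)
E
```

```text
(284.5, 283) world [0.4788 0.0441 0.238 ] stand [ 0.0036 -0.3606]
(231, 273) world [0.4544 0.0512 0.233 ] stand [-0.0218 -0.3582]
(338, 273) world [0.5042 0.0417 0.233 ] stand [ 0.029  -0.3582]
(279.5, 122) world [0.4898 0.1146 0.205 ] stand [ 0.0012 -0.2893]
(279.5, 70) world [0.4947 0.1398 0.211 ] stand [ 0.0013 -0.2636]
(222, 174) world [0.4467 0.0892 0.165 ] stand [-0.0364 -0.3223]
(348, 174) world [0.5266 0.074  0.165 ] stand [ 0.0449 -0.3223]
```

```bash
python3 -m creep '[[[10,-2.5,0,0],[30,-2.5,0,0],[55,-2.5,0,0],[80,-2.5,0,0],[105,-2.5,0,0]]]'; python3 -m creep '[[[22,0,0,0],[40,0,0,0],[50,0,0,0],[54,0,0,0],[54,0,0,0]]]'; python3 - <<'E'
from h import *
st()
E
```

```text
clock: 12.95
eef_pos: [0.4929, 0.1463, 0.1996]
orientation: [[0.187, 0.982, -0.0], [0.982, -0.187, 0.0], [0.0, -0.0, -1.0]]
contact_force: [0.3, -0.7, -2.3]
grip_width: 0.574
grip_force: 30.0
clock: 13.58
eef_pos: [0.5029, 0.1979, 0.1996]
orientation: [[0.187, 0.982, -0.0], [0.982, -0.187, -0.0], [-0.0, -0.0, -1.0]]
contact_force: [-0.5, 0.5, -1.8]
grip_width: 0.575
grip_force: 30.0
t 13.575 eef [0.5029 0.1979 0.1996] stand [-0.0015 -0.205 ] yaw y-axis -0.1881 tilt [-0.0002 -0.0003] F [-0.5  0.5 -1.8] w 0.5749676110243003 29.99930095669697
```

```bash
python3 -m creep '[[[0,0,8,0],[0,0,15,0],[0,0,19,0],[0,0,20,0],[0,0,20,0]]]'; python3 -m creep '[[[0,0,1,0],[0,0,2,0],[0,0,2,0]]]';python3 -m creep '[[[0,0,1,0],[0,0,1.5,0],[0,0,1.5,0]]]'
```

```text
clock: 14.2
eef_pos: [0.503, 0.1981, 0.1796]
orientation: [[0.187, 0.982, 0.0], [0.982, -0.187, 0.0], [0.0, 0.0, -1.0]]
contact_force: [0.3, 0.0, -1.5]
grip_width: 0.575
grip_force: 30.0
clock: 14.58
eef_pos: [0.5029, 0.1981, 0.1776]
orientation: [[0.187, 0.982, -0.0], [0.982, -0.187, -0.0], [-0.0, -0.0, -1.0]]
contact_force: [0.2, -0.1, -1.8]
grip_width: 0.573
grip_force: 30.0
clock: 14.95
eef_pos: [0.503, 0.1981, 0.1763]
orientation: [[0.187, 0.982, 0.0], [0.982, -0.187, 0.0], [0.0, 0.0, -1.0]]
contact_force: [-0.1, 0.2, -0.4]
grip_width: 0.575
grip_force: 30.0
```

```bash
python3 -m creep '[[[0,0,0.7,0],[0,0,0.7,0]]]'; python3 -m creep '[[[0,0,0,0],[0,0,0,0],[0,0,0,0],[0,0,0,0],[0,0,0,0]]]' 0.35; python3 -m creep '[[[0,0,-10,0],[0,0,-30,0],[0,0,-60,0],[0,0,-110,0],[0,0,-160,0]]]'; python3 - <<'E'
from h import *
s=st([.434,-.1,.25]); g=cam("wrist"); d=cam("side"); 
cv2.imwrite("pics/m6.png",np.hstack([cv2.resize(g["pixels"][0:300,180:400],(440,600)),cv2.resize(d["pixels"][160:320,200:296],(360,600))]))
import pickle; pickle.dump((s,g),open("g6.pkl","wb"))
E
```

```text
clock: 15.2
eef_pos: [0.5033, 0.1982, 0.1761]
orientation: [[0.187, 0.982, 0.001], [0.982, -0.187, 0.0], [0.0, 0.001, -1.0]]
contact_force: [-1.5, -1.3, 3.5]
grip_width: 0.574
grip_force: 30.0
clock: 15.82
eef_pos: [0.5029, 0.1981, 0.1754]
orientation: [[0.187, 0.982, -0.0], [0.982, -0.187, 0.0], [0.0, -0.0, -1.0]]
contact_force: [0.1, 0.5, -0.2]
grip_width: 0.647
grip_force: 0.0
clock: 16.45
eef_pos: [0.5027, 0.1981, 0.3376]
orientation: [[0.187, 0.982, 0.001], [0.982, -0.187, 0.0], [0.0, 0.0, -1.0]]
contact_force: [-0.1, -0.4, 0.2]
grip_width: 0.649
grip_force: 0.0
t 16.45 eef [0.5027 0.1981 0.3376] stand [-0.0018 -0.2049] yaw y-axis -0.188 tilt [0.0005 0.0001] F [-0.1 -0.4  0.2] w 0.6486317300674772 0.0
tool shift mm to target [-305.7  -11.8   87.5]
```

View pics/m6.png

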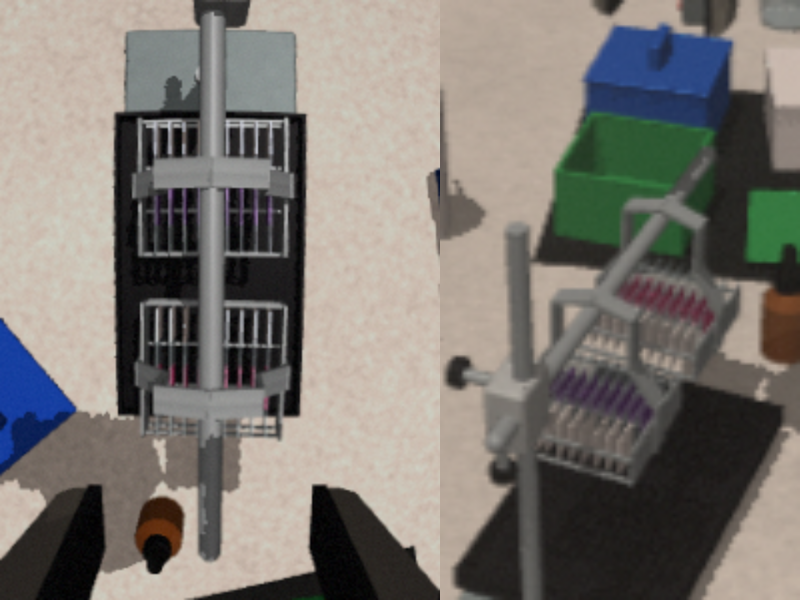

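```bash
python3 - <<'E'
from h import *
import pickle; s,g=pickle.load(open("g6.pkl","rb"))
for n,u,v,z in [("old in",140,121,.142),("old in",287,121,.142),("old out",140,253,.142),("old out",287,254,.142),("oldbail",211,173,.215),("new in",141,304,.142),("new in",285,304,.142),("new out",144,436,.142),("new out",281,437,.142),("newbail",210,403,.215),("tray",117,115,.028),("tray",303,115,.028),("tray",119,414,.028),("tray",300,415,.028)]:
    print(n,end=" "); wz(s,g,180+u/2,v/2,z)
E
```

```text
old in (250.0, 60.5) world [0.4949 0.3468 0.142 ] stand [-0.0372 -0.0602]
old in (323.5, 60.5) world [0.5751 0.3318 0.142 ] stand [ 0.0444 -0.0599]
old out (250.0, 126.5) world [0.4806 0.2728 0.142 ] stand [-0.0374 -0.1355]
old out (323.5, 127.0) world [0.5613 0.2571 0.142 ] stand [ 0.0448 -0.1359]
oldbail (285.5, 86.5) world [0.5259 0.3022 0.215 ] stand [ 0.0016 -0.0983]
new in (250.5, 152.0) world [0.4754 0.2444 0.142 ] stand [-0.0372 -0.1645]
new in (322.5, 152.0) world [0.5553 0.2293 0.142 ] stand [ 0.0441 -0.1643]
new out (252.0, 218.0) world [0.4609 0.1679 0.142 ] stand [-0.0372 -0.2423]
new out (320.5, 218.5) world [0.5404 0.1521 0.142 ] stand [ 0.0439 -0.2429]
newbail (285.0, 201.5) world [0.5059 0.1988 0.215 ] stand [ 0.0013 -0.2036]
tray (238.5, 57.5) world [0.4721 0.3781 0.028 ] stand [-0.0654 -0.0337]
tray (331.5, 57.5) world [0.6055 0.3531 0.028 ] stand [ 0.0703 -0.0334]
tray (239.5, 207.0) world [0.4279 0.1562 0.028 ] stand [-0.0674 -0.26  ]
tray (330.0, 207.5) world [0.5647 0.1294 0.028 ] stand [ 0.072  -0.2608]
```

```bash
python3 -m creep '[[[-40,5,-10,0],[-90,15,-10,0],[-140,28,-5,-0.04],[-190,38,0,-0.09],[-240,50,0,-0.14]]]' 0.55; python3 -m creep '[[[-46,3,5,-0.05],[-68,3,8,-0.05],[-74,3,8,-0.05],[-74,3,8,-0.05]]]'
cat > green.py <<'E'
from h import *
import sys
def ray(s,g,u,v,z):
    import io,contextlib
    with contextlib.redirect_stdout(io.StringIO()): return wz(s,g,u,v,z)
def run():
    s=st(); g=cam("wrist"); hsv=cv2.cvtColor(g["pixels"],cv2.COLOR_BGR2HSV)
    m=cv2.inRange(hsv,(45,100,25),(78,255,255)); m=cv2.morphologyEx(m,cv2.MORPH_CLOSE,np.ones((9,9)))
    n,l,stt,c=cv2.connectedComponentsWithStats(m)
    for i in range(1,n):
        if stt[i,4]<800: continue
        ct=max(cv2.findContours((l==i).astype(np.uint8),0,1)[0],key=len)[:,0,:]
        print("blob",stt[i].tolist())
        for z in(.013,.065):
            q=np.float32([ray(s,g,u,v,z)[:2]*1000 for u,v in ct]); r=cv2.minAreaRect(q); print("  z",z,"centre",np.round(r[0],1),"size",np.round(r[1],1),"ang",round(r[2],1))
    return s,g
if __name__=="__main__":
    run()
E
python3 green.py
```

```text
clock: 17.18
eef_pos: [0.5066, -0.0485, 0.3348]
orientation: [[0.046, 0.999, -0.001], [0.999, -0.046, 0.0], [0.0, -0.001, -1.0]]
contact_force: [1.5, 0.2, 0.7]
grip_width: 0.451
grip_force: 0.0
clock: 17.68
eef_pos: [0.5066, -0.1207, 0.3275]
orientation: [[-0.002, 1.0, 0.0], [1.0, 0.002, 0.0], [0.0, 0.0, -1.0]]
contact_force: [-0.5, -0.3, 0.8]
grip_width: 0.45
grip_force: 0.0
t 17.675 eef [ 0.5066 -0.1207  0.3275] stand [ 0.0617 -0.5173] yaw y-axis 0.002 tilt [0.     0.0003] F [-0.5 -0.3  0.8] w 0.45009067676128933 0.0
blob [194, 118, 82, 76, 5039]
  z 0.013 centre [434.  -98.5] size [113.1 105. ] ang 6.4
  z 0.065 centre [441.8 -92.7] size [101.   93.7] ang 6.4
blob [295, 122, 88, 82, 5956]
  z 0.013 centre [ 592.4 -108.3] size [113.9 126.8] ang 84.9
  z 0.065 centre [ 583.3 -101.5] size [101.7 113.2] ang 84.9
```

```bash
python3 -m creep '[[[12,-35,30,-0.06],[22,-72.5,70,-0.112],[22,-72.5,125,-0.112],[22,-72.5,180,-0.112],[22,-72.5,215,-0.112]]]'; python3 -m creep '[[[0,0,20,0],[0,0,25,0],[0,0,25,0]]]'; python3 - <<'E'
from h import *
st([.434,-.0985,.0175])
E
```

```text
clock: 18.35
eef_pos: [0.433, -0.0974, 0.1102]
orientation: [[-0.115, 0.993, -0.002], [0.993, 0.115, 0.001], [0.001, -0.002, -1.0]]
contact_force: [0.0, -0.3, -0.5]
grip_width: 0.447
grip_force: 0.0
clock: 18.73
eef_pos: [0.4346, -0.0989, 0.088]
orientation: [[-0.115, 0.993, 0.001], [0.993, 0.115, -0.0], [-0.0, 0.001, -1.0]]
contact_force: [0.5, 0.1, -0.7]
grip_width: 0.449
grip_force: 0.0
t 18.725 eef [ 0.4346 -0.0989  0.088 ] stand [-0.0132 -0.5093] yaw y-axis 0.115 tilt [ 0.0007 -0.0003] F [ 0.5  0.1 -0.7] w 0.4491553961825291 0.0
tool shift mm to target [ 0.5 -0.6 70.5]
```

```bash
python3 -m creep '[[[0,0,25,0],[0,0,45,0],[0,0,58,0],[0,0,66,0],[0,0,69.5,0]]]'; python3 -m creep '[[[0,0,0,0],[0,0,0,0],[0,0,0,0],[0,0,0,0],[0,0,0,0]]]' 0.95;  python3 -m creep '[[[0,0,0,0],[0,0,0,0]]]'
```

```text
clock: 19.35
eef_pos: [0.4345, -0.0994, 0.0181]
orientation: [[-0.114, 0.994, 0.001], [0.994, 0.114, -0.0], [-0.0, 0.001, -1.0]]
contact_force: [-0.4, 0.0, 0.4]
grip_width: 0.454
grip_force: 0.0
clock: 19.98
eef_pos: [0.4342, -0.0993, 0.0182]
orientation: [[-0.114, 0.993, 0.0], [0.993, 0.114, -0.0], [-0.0, 0.0, -1.0]]
contact_force: [-0.9, 0.2, 3.7]
grip_width: 0.134
grip_force: 30.0
clock: 20.23
eef_pos: [0.4342, -0.0993, 0.0182]
orientation: [[-0.114, 0.993, 0.0], [0.993, 0.114, -0.0], [-0.0, 0.0, -1.0]]
contact_force: [-1.8, -0.5, 4.8]
grip_width: 0.127
grip_force: 30.0
```

```bash
python3 -m creep '[[[0,0,-6,0],[0,0,-25,0],[0,0,-65,0],[0,0,-115,0],[0,0,-165,0]]]'; python3 -m creep '[[[-15,15,-45,0.05],[-50,45,-80,0.1],[-90,85,-100,0.15],[-130,120,-100,0.194],[-147,135,-100,0.194]]]'; python3 -m creep '[[[0,0,0,0],[0,0,0,0]]]'; python3 green.py
```

```text
clock: 20.85
eef_pos: [0.4336, -0.0989, 0.1841]
orientation: [[-0.114, 0.994, -0.0], [0.994, 0.114, 0.0], [0.0, -0.0, -1.0]]
contact_force: [0.6, -0.7, -1.2]
grip_width: 0.13
grip_force: 30.0
clock: 21.48
eef_pos: [0.5861, -0.2315, 0.2818]
orientation: [[0.081, 0.997, -0.001], [0.997, -0.081, 0.001], [0.0, -0.001, -1.0]]
contact_force: [-0.6, 0.0, -1.9]
grip_width: 0.127
grip_force: 30.0
clock: 21.72
eef_pos: [0.5843, -0.2292, 0.2827]
orientation: [[0.08, 0.997, -0.001], [0.997, -0.08, 0.001], [0.001, -0.001, -1.0]]
contact_force: [-0.5, 0.2, -0.7]
grip_width: 0.13
grip_force: 30.0
t 21.725 eef [ 0.5843 -0.2292  0.2827] stand [ 0.1583 -0.6093] yaw y-axis -0.0796 tilt [-0.0008  0.0007] F [-0.5  0.2 -0.7] w 0.1297470889657975 29.99977469444275
blob [228, 37, 94, 84, 7718]
  z 0.013 centre [583.9 -94.8] size [115.2 124.5] ang 84.7
  z 0.065 centre [ 584.8 -101.7] size [101.6 109.8] ang 84.7
blob [185, 163, 197, 161, 21940]
  z 0.013 centre [ 576.3 -339.7] size [259.4 277.2] ang 85.4
  z 0.065 centre [ 578.1 -317.7] size [228.7 244.4] ang 85.4
```

```bash
python3 - <<'E'
from h import *
from green import ray
s=st([.5848,-.1017,.30]); g=cam("wrist"); hsv=cv2.cvtColor(g["pixels"],cv2.COLOR_BGR2HSV)
m=cv2.inRange(hsv,(45,100,25),(78,255,255)); m=cv2.morphologyEx(m,cv2.MORPH_CLOSE,np.ones((9,9)))
n,l,t,c=cv2.connectedComponentsWithStats(m); o=s["orientation"]
for i in range(1,n):
    if t[i,4]<800 or t[i,1]<130: continue
    ct=max(cv2.findContours((l==i).astype(np.uint8),0,1)[0],key=len)[:,0,:]
    q=np.array([o.T@(ray(s,g,u,v,s["eef_pos"][2]-.0052)-s["eef_pos"])*1000 for u,v in ct])
    r=cv2.minAreaRect(np.float32(q[:,:2])); print(r, q.min(0),q.max(0))
E
```

```text
t 21.775 eef [ 0.5843 -0.229   0.2829] stand [ 0.1583 -0.6091] yaw y-axis -0.0795 tilt [-0.0004  0.0005] F [ 0.3  0.  -1.4] w 0.12874781587082745 29.999743402004242
tool shift mm to target [126.9  -9.7 -17. ]
((1.423828125, 1.0494308471679688), (103.52330017089844, 110.54632568359375), 0.018845191225409508) [-50.34039438 -54.20882735   5.16413461] [53.19854802 56.3369324   5.24454124]
```

```bash
python3 -m creep '[[[30,-3,0,0.009],[75,-7,0,0.009],[115,-10.5,20,0.009],[125.5,-10.5,50,0.009],[125.5,-10.5,90,0.009]]]'; python3 -m creep '[[[0,0,40,0],[0,0,70,0],[0,0,85,0],[0,0,90,0],[0,0,90,0]]]'; python3 - <<'E'
from h import *
st([.5848-.0010,-.1017-.0013,.0752])
E
```

```text
clock: 22.45
eef_pos: [0.5848, -0.1024, 0.1937]
orientation: [[0.087, 0.996, 0.003], [0.996, -0.087, -0.001], [-0.001, 0.003, -1.0]]
contact_force: [1.4, -0.5, -1.5]
grip_width: 0.127
grip_force: 30.0
clock: 23.08
eef_pos: [0.5851, -0.1041, 0.104]
orientation: [[0.089, 0.996, 0.002], [0.996, -0.089, -0.001], [-0.0, 0.002, -1.0]]
contact_force: [-0.7, 0.2, -0.0]
grip_width: 0.126
grip_force: 30.0
t 23.075 eef [ 0.5851 -0.1041  0.104 ] stand [ 0.1357 -0.4864] yaw y-axis -0.0889 tilt [ 0.0016 -0.0006] F [-0.7  0.2 -0. ] w 0.12613406935361293 29.999845325946808
tool shift mm to target [ 1.  -1.4 28.8]
```

```bash
python3 -m creep '[[[0,-0.5,8,0],[0,-0.5,14,0],[0,-0.5,18,0],[0,-0.5,18,0],[0,-0.5,18,0]]]';python3 - <<'E'
from h import *
st([.5848-.0010,-.1017-.0013,.0752])
E
```

```text
clock: 23.7
eef_pos: [0.5841, -0.104, 0.085]
orientation: [[0.089, 0.996, 0.0], [0.996, -0.089, -0.0], [-0.0, 0.0, -1.0]]
contact_force: [-0.5, 0.5, -1.2]
grip_width: 0.128
grip_force: 30.0
t 23.7 eef [ 0.5841 -0.104   0.085 ] stand [ 0.1347 -0.4864] yaw y-axis -0.089 tilt [ 0.0002 -0.0001] F [-0.5  0.5 -1.2] w 0.12807997839522453 29.9997541308403
tool shift mm to target [ 0.9 -0.4  9.8]
```

```bash
python3 -m creep '[[[0.8,-0.3,2,0],[0.8,-0.3,4,0],[0.8,-0.3,6,0],[0.8,-0.3,6,0]]]'; python3 -m creep '[[[0,0,1,0],[0,0,2,0],[0,0,2.5,0],[0,0,2.5,0]]]'; python3 -m creep '[[[0,0,0.5,0],[0,0,1,0],[0,0,1,0]]]'
```

```text
clock: 24.2
eef_pos: [0.5836, -0.103, 0.0786]
orientation: [[0.089, 0.996, -0.0], [0.996, -0.089, 0.0], [0.0, -0.001, -1.0]]
contact_force: [1.2, -0.0, -0.9]
grip_width: 0.127
grip_force: 30.0
clock: 24.7
eef_pos: [0.5837, -0.1031, 0.0763]
orientation: [[0.089, 0.996, -0.0], [0.996, -0.089, 0.0], [0.0, -0.0, -1.0]]
contact_force: [-0.1, 0.0, -0.8]
grip_width: 0.13
grip_force: 30.0
clock: 25.08
eef_pos: [0.5837, -0.1031, 0.0753]
orientation: [[0.089, 0.996, -0.0], [0.996, -0.089, 0.0], [0.0, -0.0, -1.0]]
contact_force: [-0.2, -0.1, -0.9]
grip_width: 0.126
grip_force: 30.0
```

```bash
python3 -m creep '[[[0,0,0.4,0],[0,0,0.4,0]]]';python3 -m creep '[[[0,0,0.4,0],[0,0,0.4,0]]]'
```

```text
clock: 25.32
eef_pos: [0.5838, -0.1031, 0.0752]
orientation: [[0.089, 0.996, 0.0], [0.996, -0.089, -0.0], [-0.0, 0.0, -1.0]]
contact_force: [-0.3, 0.6, 1.3]
grip_width: 0.131
grip_force: 30.0
clock: 25.58
eef_pos: [0.5838, -0.1031, 0.0752]
orientation: [[0.089, 0.996, -0.0], [0.996, -0.089, -0.0], [-0.0, -0.0, -1.0]]
contact_force: [-2.4, 0.9, 4.6]
grip_width: 0.132
grip_force: 30.0
```

Contact at exactly the seated height. Release gently and withdraw, then measure.

```bash
python3 -m creep '[[[0,0,0,0],[0,0,0,0],[0,0,0,0],[0,0,0,0]]]' 0.7; python3 -m creep '[[[0,0,-10,0],[0,0,-35,0],[0,0,-85,0],[-40,0,-140,0],[-80,0,-190,0]]]'; python3 -m creep '[[[-40,0,-20,0],[-50,0,-20,0],[-50,0,-20,0],[-50,0,-20,0]]]'; python3 - <<'E'
from h import *
from green import ray
s=st(); g=cam("wrist"); hsv=cv2.cvtColor(g["pixels"],cv2.COLOR_BGR2HSV)
m=cv2.inRange(hsv,(45,100,25),(78,255,255)); m=cv2.morphologyEx(m,cv2.MORPH_CLOSE,np.ones((5,5)))
# plate: bright top face vs darker dish side
n,l,t,c=cv2.connectedComponentsWithStats(m)
for i in range(1,n):
    if t[i,4]<500: continue
    ct=max(cv2.findContours((l==i).astype(np.uint8),0,1)[0],key=len)[:,0,:]
    for z in (.070,.075):
        q=np.array([ray(s,g,u,v,z)*1000 for u,v in ct]); r=cv2.minAreaRect(np.float32(q[:,:2])); print(z,t[i],np.round(r[0],1),np.round(r[1],1),r[2])
# racks, compared with before
d=cam("side"); b=cv2.imread("pics/s4.png"); 
import pickle
a=pickle.load(open("g0.pkl","rb"))["side"]["pixels"]
df=cv2.absdiff(d["pixels"],a).max(2)>45
n,l,t,c=cv2.connectedComponentsWithStats(cv2.morphologyEx(df.astype(np.uint8),cv2.MORPH_OPEN,np.ones((3,3))))
print([x.tolist() for x in t[1:] if x[4]>40])
E
```

```text
clock: 26.08
eef_pos: [0.5837, -0.1031, 0.0745]
orientation: [[0.089, 0.996, -0.0], [0.996, -0.089, -0.0], [-0.0, -0.0, -1.0]]
contact_force: [0.0, 0.3, 0.8]
grip_width: 0.301
grip_force: 0.0
clock: 26.7
eef_pos: [0.577, -0.1789, 0.2619]
orientation: [[0.088, 0.996, 0.001], [0.996, -0.088, -0.001], [-0.001, 0.002, -1.0]]
contact_force: [0.9, -0.4, -0.5]
grip_width: 0.302
grip_force: 0.0
clock: 27.2
eef_pos: [0.5723, -0.2266, 0.2776]
orientation: [[0.088, 0.996, -0.002], [0.996, -0.088, 0.002], [0.002, -0.002, -1.0]]
contact_force: [-0.2, -0.4, 0.3]
grip_width: 0.298
grip_force: 0.0
t 27.2 eef [ 0.5723 -0.2266  0.2776] stand [ 0.146  -0.6091] yaw y-axis -0.0878 tilt [-0.0021  0.0019] F [-0.2 -0.4  0.3] w 0.2977204916849576 0.0
0.07 [ 235   36   99   89 8536] [ 584.9 -102.7] [104.6 112.8] 84.95763397216797
0.075 [ 235   36   99   89 8536] [ 584.9 -103.3] [103.2 111.3] 84.9576416015625
[[240, 0, 49, 44, 1117], [317, 0, 172, 59, 4990], [443, 0, 117, 127, 5648], [297, 3, 10, 7, 48], [517, 5, 6, 17, 57], [290, 19, 5, 13, 49], [298, 18, 18, 15, 150], [355, 24, 31, 9, 193], [253, 58, 25, 6, 109], [404, 64, 41, 57, 712], [243, 73, 13, 4, 43], [271, 77, 19, 11, 112], [253, 99, 8, 21, 143], [267, 100, 8, 22, 146], [507, 103, 11, 11, 60], [448, 115, 33, 30, 696], [406, 137, 32, 43, 764], [453, 146, 10, 8, 45], [423, 149, 60, 56, 1299], [351, 155, 52, 52, 1160], [504, 155, 34, 44, 985], [489, 157, 15, 21, 183], [269, 170, 8, 7, 44], [303, 171, 10, 10, 63], [287, 173, 17, 9, 110], [495, 176, 23, 33, 391], [543, 178, 17, 31, 364], [308, 182, 13, 6, 54], [339, 184, 221, 236, 17774], [326, 188, 42, 36, 811], [234, 196, 7, 10, 48], [383, 204, 9, 10, 59], [282, 210, 36, 21, 664], [394, 222, 12, 8, 72], [229, 237, 10, 14, 79], [229, 255, 11, 13, 93], [252, 260, 8, 9, 50], [230, 271, 22, 13, 183]]
```

```bash
python3 -c "
from station import *
print(hand_in())"
```

```text
the job is handed in; nothing more can be done
None
```

The job is handed in at about 27 s: both racks measured hanging over the drip tray about 28 mm apart, and the green cover came to rest at its seated height and measured level and centred on the dish; I did not re-check the racks or the bystanders at the very end.

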